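# Transfer the reagent bottles to the carrier rack in reverse order

### The job

Move the four bottles that stand in the grey rack to the blue rack, one to each place and in reverse order as you look from the robot: the bottle that stood at the left end of the grey rack goes to the right end of the blue rack, and so on to the last (the coloured tag in front of each place of the grey rack shows where that bottle started). They are glass: keep them upright and set each one down gently on the rack's floor, without dropping it.

Things in the scene. Friction and masses are not known exactly. Their poses are not given: they have to be found in the camera images.
- store_rack: fixed grey rack with bare steel wire, holding the bottles at the start; in front of or behind the blue one. Origin: centre of the row, on the bench top. y along the row (robot's left), x away from the robot, yaw within 9 degrees. Place centres at x = 0, y = 135, 45, -45, -135 mm; floor of the places 8 mm above the origin; wire rails up to 49 mm high leave 84 x 84 mm clear in each place.
- carrier_rack: fixed blue rack with white wire, empty at the start; the bottles go here. Origin: centre of the row, on the bench top. y along the row (robot's left), x away from the robot, yaw within 9 degrees. Place centres at x = 0, y = 135, 45, -45, -135 mm; floor of the places 8 mm above the origin; wire rails up to 49 mm high leave 84 x 84 mm clear in each place.
- bottle_blue: loose closed amber glass bottle with a blue screw cap, 69 mm diameter, 148 mm high, up to 0.41 kg. Origin: centre of its underside; z up along the bottle; its yaw is arbitrary. The cap is 43 mm in diameter, from 126 to 148 mm above the origin, and is fixed to the bottle: grip the bottle by it from above.
- bottle_yellow: loose closed amber glass bottle with a yellow screw cap, 69 mm diameter, 146 mm high, up to 0.41 kg. Origin: centre of its underside; z up along the bottle; its yaw is arbitrary. The cap is 43 mm in diameter, from 124 to 146 mm above the origin, and is fixed to the bottle: grip the bottle by it from above.
- bottle_black: loose closed amber glass bottle with a black screw cap, 69 mm diameter, 147 mm high, up to 0.41 kg. Origin: centre of its underside; z up along the bottle; its yaw is arbitrary. The cap is 43 mm in diameter, from 125 to 147 mm above the origin, and is fixed to the bottle: grip the bottle by it from above.
- bottle_red: loose closed smaller amber glass bottle with a red screw cap, 55 mm diameter, 105 mm high, up to 0.2 kg. Origin: centre of its underside; z up along the bottle; its yaw is arbitrary. The cap is 34 mm in diameter, from 89 to 105 mm above the origin, and is fixed to the bottle: grip the bottle by it from above.
- tag_blue: blue tag, 18 x 50 x 8 mm, fixed on the front lip of the grey rack, 62 mm in front (-x) of the centre of the place where the bottle with the blue cap stands at the start; it stays there and so records the starting order. Origin: centre of its underside; axes as the grey rack's.
- tag_yellow: yellow tag, 18 x 50 x 8 mm, fixed on the front lip of the grey rack, 62 mm in front (-x) of the centre of the place where the bottle with the yellow cap stands at the start; it stays there and so records the starting order. Origin: centre of its underside; axes as the grey rack's.
- tag_black: black tag, 18 x 50 x 8 mm, fixed on the front lip of the grey rack, 62 mm in front (-x) of the centre of the place where the bottle with the black cap stands at the start; it stays there and so records the starting order. Origin: centre of its underside; axes as the grey rack's.
- tag_red: red tag, 18 x 50 x 8 mm, fixed on the front lip of the grey rack, 62 mm in front (-x) of the centre of the place where the bottle with the red cap stands at the start; it stays there and so records the starting order. Origin: centre of its underside; axes as the grey rack's.

How it is judged (in metres and radians):
At the end, for the whole second after the job is handed in: All four bottles stand in the blue rack, released and at rest, upright (within 0.08 rad) on its floor (within 4 mm), each within 20 mm (x and y) of the centre of the place that mirrors its starting place: its tag at y in the grey rack, the bottle at -y in the blue rack (((y of tag_blue in the frame of store_rack between 0.115 and 0.155 m and y of bottle_blue in the frame of carrier_rack between -0.155 and -0.115 m) or (y of tag_blue in the frame of store_rack between 0.025 and 0.065 m and y of bottle_blue in the frame of carrier_rack between -0.065 and -0.025 m) or (y of tag_blue in the frame of store_rack between -0.065 and -0.025 m and y of bottle_blue in the frame of carrier_rack between 0.025 and 0.065 m) or (y of tag_blue in the frame of store_rack between -0.155 and -0.115 m and y of bottle_blue in the frame of carrier_rack between 0.115 and 0.155 m)) and x of bottle_blue in the frame of carrier_rack between -0.02 and 0.02 m and z of bottle_blue in the frame of carrier_rack between 0.004 and 0.012 m and angle between each of bottle_blue, bottle_yellow, bottle_black, bottle_red's own z axis and vertical below 0.08 rad and linear speed of each of bottle_blue, bottle_yellow, bottle_black, bottle_red below 0.02 m/s and angular speed of each of bottle_blue, bottle_yellow, bottle_black, bottle_red below 0.2 rad/s and contact force between the fingers and bottle_blue below 0.1 N and ((y of tag_yellow in the frame of store_rack between 0.115 and 0.155 m and y of bottle_yellow in the frame of carrier_rack between -0.155 and -0.115 m) or (y of tag_yellow in the frame of store_rack between 0.025 and 0.065 m and y of bottle_yellow in the frame of carrier_rack between -0.065 and -0.025 m) or (y of tag_yellow in the frame of store_rack between -0.065 and -0.025 m and y of bottle_yellow in the frame of carrier_rack between 0.025 and 0.065 m) or (y of tag_yellow in the frame of store_rack between -0.155 and -0.115 m and y of bottle_yellow in the frame of carrier_rack between 0.115 and 0.155 m)) and x of bottle_yellow in the frame of carrier_rack between -0.02 and 0.02 m and z of bottle_yellow in the frame of carrier_rack between 0.004 and 0.012 m and contact force between the fingers and bottle_yellow below 0.1 N and ((y of tag_black in the frame of store_rack between 0.115 and 0.155 m and y of bottle_black in the frame of carrier_rack between -0.155 and -0.115 m) or (y of tag_black in the frame of store_rack between 0.025 and 0.065 m and y of bottle_black in the frame of carrier_rack between -0.065 and -0.025 m) or (y of tag_black in the frame of store_rack between -0.065 and -0.025 m and y of bottle_black in the frame of carrier_rack between 0.025 and 0.065 m) or (y of tag_black in the frame of store_rack between -0.155 and -0.115 m and y of bottle_black in the frame of carrier_rack between 0.115 and 0.155 m)) and x of bottle_black in the frame of carrier_rack between -0.02 and 0.02 m and z of bottle_black in the frame of carrier_rack between 0.004 and 0.012 m and contact force between the fingers and bottle_black below 0.1 N and ((y of tag_red in the frame of store_rack between 0.115 and 0.155 m and y of bottle_red in the frame of carrier_rack between -0.155 and -0.115 m) or (y of tag_red in the frame of store_rack between 0.025 and 0.065 m and y of bottle_red in the frame of carrier_rack between -0.065 and -0.025 m) or (y of tag_red in the frame of store_rack between -0.065 and -0.025 m and y of bottle_red in the frame of carrier_rack between 0.025 and 0.065 m) or (y of tag_red in the frame of store_rack between -0.155 and -0.115 m and y of bottle_red in the frame of carrier_rack between 0.115 and 0.155 m)) and x of bottle_red in the frame of carrier_rack between -0.02 and 0.02 m and z of bottle_red in the frame of carrier_rack between 0.004 and 0.012 m and contact force between the fingers and bottle_red below 0.1 N); the robot touches nothing.
It fails at once if a bottle is tipped by more than 0.6 rad (angle between any of bottle_blue, bottle_yellow, bottle_black, bottle_red's own z axis and vertical above 0.6 rad).
It fails at once if a bottle falls or is thrown: faster than 0.7 m/s with no finger touching it (a drop of more than 25 mm) ((linear speed of bottle_blue above 0.7 m/s and contact force between the fingers and bottle_blue below 0.05 N) or (linear speed of bottle_yellow above 0.7 m/s and contact force between the fingers and bottle_yellow below 0.05 N) or (linear speed of bottle_black above 0.7 m/s and contact force between the fingers and bottle_black below 0.05 N) or (linear speed of bottle_red above 0.7 m/s and contact force between the fingers and bottle_red below 0.05 N)).
It also fails if it takes over 109 s, if anything falls off the work surface, if the arm or the gripper's body presses on something with over 40 N, if the wrist force passes 120 N, or if a joint passes its speed limit or range.

### The arm

A 7-joint arm with a two-finger parallel gripper is mounted at the origin on a cart in front of the work surface, level with it; the furniture and walls round the work are solid. World frame = base frame: x ahead of the robot, y to its left, z up, the work surface at z = 0. Lengths are in m, angles in degrees, forces in N, time in s.
With the tool pointing down it reaches from about 0.425 to 0.875 m from the base axis. Payload 4.7 kg.
Tool frame: the origin (TCP) lies between the finger pads; the fingertips stand env.tip_reach ahead of it and the grasp point (between the pads) lies 2 mm behind it (env.tip_reach is the distance from the TCP to the fingertips, in m); z points along the fingers, y is the line along which they close (so a half turn about z gives the same grasp; the last joint's range is limited). The gripper opens to 87 mm and grips with 3 to 60 N. Pads are 19 mm wide; open, the fingers measure 117 mm over their backs; the gripper's body (75 mm by 190 mm) begins 51 mm behind the grasp point.
Start: joints at [74.834, 18.392, -4.016, 83.108, 1.295, 78.541, -3.26], TCP at [0.179, -0.625, 0.24] pointing down, gripper open.
Joint ranges: [-163.93, 163.93], [-17.29, 119.83], [-79.2, 71.16], [3.27, 140.29], [-89.18, 269.18], [5.43, 117.66], [-154.24, 154.24]. Speed limits (degrees/s): [147.25, 147.25, 180, 180, 180, 180, 180].

### API

Orientations are given as [roll, pitch, yaw] about the fixed x, y, z axes, in that order (R = Rz(yaw) Ry(pitch) Rx(roll)).
In Python, from cell import env, read_camera gives the robot as it stands. The module is installed in compiled form; this text tells all that it offers.
- The arm moves only by the shell command python3 -m handwheel 'ROWS' [FORCE]. ROWS is one flat JSON list of numbers that holds 1 to 8 rows one after another, with no inner brackets; each row has 5 numbers: dx, dy, dz in cm, then a turn about the tool's z in degrees, then the finger opening in m; each row is the pose to reach, as a shift and turn from the pose commanded when the command began, along the tool's axes at that moment; what a row does not reach only later rows make up. A row lasts 1/12 s, in which the tool goes at most 0.0417 m and 7.16 degrees, less where a joint would pass 70% of its speed; a pose out of reach is approached as far as the arm can. The fingers move at their own pace and stop on an object; FORCE is the grip in N (left out, the last holds). Time passes only in rows, so rows that do not move let the fingers close. It prints the time, the measured TCP pose, the force, the opening and the grip force at its end. Input that does not fit is refused with a message, and nothing moves.
- env.get_obs(): the state, without advancing time (a new reading comes with each control period).
- read_camera(name): name is "scene" or "top" or "wrist"; returns a dict with "color" (480x640x3 uint8, blue, green, red), "fx", "fy", "cx", "cy" (pixels), "world_from_camera" (4x4, takes a point from camera to world coordinates). Camera axes: x right, y down, z forward; pixel columns grow to the right and rows downward; lengths in m; the calibration is good to about 2 mm. A picture is of the moment at which its call begins. There is no depth.
- env.sign_off(): hands the job in; it is judged then, once.
The state is a dict: "time_s": time; "qpos": joint angles; "joint_velocities": joint speeds; "effort": joint torques, N m; "tool_pos": TCP position; "tool_rot": TCP orientation; "force": force on the tool from outside, world axes, zero at the start; "wrist_torque": the same for the moment, N m; "grip_width": finger opening in m; "grasp_force": force on a finger pad.
Only numpy, scipy, OpenCV 4.12 (cv2) and the standard library are available. Lean on these libraries where they do the work, as an engineer would, in place of code of your own. Each camera call takes 0.05 s, during which the arm holds its last target. There are 200 camera calls.

## Working session

There is one attempt and no reset: what is moved stays moved. The work goes in short steps, Python scripts to look and compute and a shell command to move; the robot and the scene stay as the last step left them, time stands still between calls to the robot, and variables do not carry over. Pictures are saved under pics/ and viewed, at most 14 in all, crops included, and the job is handed in when it is done.

```bash
mkdir -p pics
python3 - <<'E'
from cell import env, read_camera
import cv2,numpy as np
for n in("scene","top"):
    c=read_camera(n); cv2.imwrite(f"pics/{n}0.png",c["color"]); print(n,c["fx"],c["cx"],c["cy"],np.round(c["world_from_camera"],3).tolist())
print(env.tip_reach, env.get_obs())
E
```

```text
scene 565.9382806713065 316.044473982093 241.50474429919836 [[-0.674, -0.558, 0.483, 0.09], [-0.738, 0.509, -0.442, 0.339], [0.001, -0.655, -0.756, 0.694], [0.0, 0.0, 0.0, 1.0]]
top 467.1911851871532 314.9654761627853 229.81953542923284 [[0.093, -0.974, 0.205, 0.346], [-0.996, -0.092, 0.013, -0.027], [0.006, -0.206, -0.979, 0.874], [0.0, 0.0, 0.0, 1.0]]
0.017 {'time_s': 0.1, 'qpos': array([74.83483226, 18.43290044, -4.01617613, 83.16786031,  1.29471069,
       78.54074551, -3.26204268]), 'joint_velocities': array([-0.07280066, -0.14999574, -0.00265353, -0.14992409, -0.03155268,
       -0.12061258,  0.05129701]), 'effort': array([-3.80070742e-04, -4.92570984e+01, -4.05974826e-01, -3.13397741e+01,
       -6.40125596e-02,  3.94741085e-02,  8.33781769e-05]), 'tool_pos': array([ 0.17870459, -0.62446798,  0.23859307]), 'tool_rot': array([-1.79903712e+02,  4.99610552e-03,  1.59732766e+01]), 'force': array([-0.10325137,  0.3910125 ,  0.17420384]), 'wrist_torque': array([-0.03289698,  0.00275296, -0.02551919]), 'grasp_force': 0.0, 'grip_width': 0.08707893662936206}
```

View pics/top0.png

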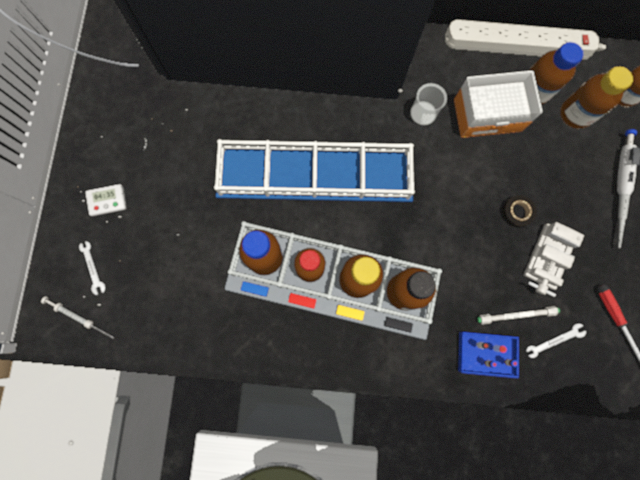

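View pics/scene0.png

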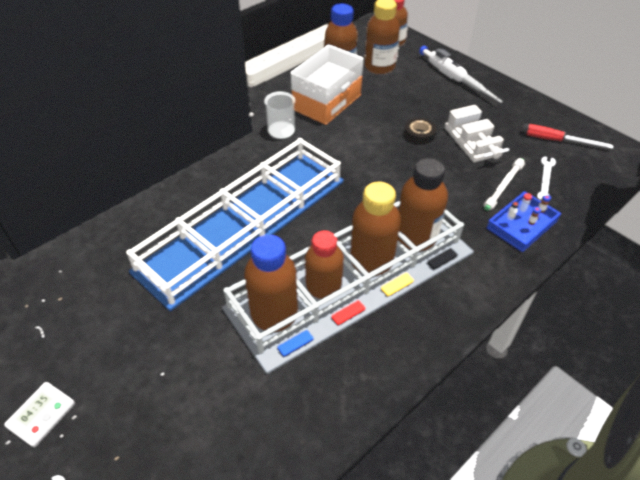

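The top view shows blue, red, yellow and black from robot-left to right, with caps at (256,243), (309,260), (366,271) and (421,284). The empty blue rack's rails run from (217,141) to (413,192), and the black cabinet starts beyond row ~97. The target order from the left is black, yellow, red, blue.

```bash
cat > h.py <<'E'
import cv2,numpy as np
from cell import env, read_camera
def ray(c,uv,z):
    T=c["world_from_camera"]; d=T[:3,:3]@np.array([(uv[0]-c["cx"])/c["fx"],(uv[1]-c["cy"])/c["fy"],1])
    return T[:3,3]+d*(z-T[2,3])/d[2]
def proj(c,p):
    p=np.atleast_2d(p); T=c["world_from_camera"]; q=(p-T[:3,3])@T[:3,:3]
    return np.c_[q[:,0]/q[:,2]*c["fx"]+c["cx"],q[:,1]/q[:,2]*c["fy"]+c["cy"]]
def frame(o,yaw,p):
    a=np.radians(yaw); p=np.atleast_2d(p).astype(float); R=np.array([[np.cos(a),-np.sin(a),0],[np.sin(a),np.cos(a),0],[0,0,1]])
    return p@R.T+np.array([o[0],o[1],0])
E
python3 - <<'E'
from h import *
c=read_camera("top"); im=c["color"]; hsv=cv2.cvtColor(im,cv2.COLOR_BGR2HSV)
def blobs(lo,hi,box):
    m=cv2.inRange(hsv,lo,hi); x0,y0,x1,y1=box; k=np.zeros_like(m);k[y0:y1,x0:x1]=m[y0:y1,x0:x1]
    n,l,s,ce=cv2.connectedComponentsWithStats(k); return [(ce[i].round(1).tolist(),s[i][:5].tolist()) for i in range(1,n) if s[i][4]>60]
bx=(225,215,445,340)
tags={}
for n,lo,hi in(("blue",(100,120,50),(130,255,255)),("red",(172,150,120),(180,255,255)),("red0",(0,190,150),(4,255,255)),("yellow",(20,120,120),(32,255,255))):
    b=blobs(lo,hi,bx); print(n,b)
    for ce,_ in b: print('   tagz16',ray(c,ce,.016).round(4), 'capz.15',ray(c,ce,.15).round(4))
print("blue rack floor",blobs((100,120,50),(130,255,255),(205,130,425,205)))
for uv in((165,80),(395,97)): print('cab',ray(c,uv,0).round(3))
for uv in((217,141),(414,144),(413,192),(215,190)): print('rail',ray(c,uv,.049).round(4))
cv2.imwrite("pics/cropb.png",cv2.resize(im[130:210,210:420],None,fx=3.8,fy=3.8,interpolation=cv2.INTER_CUBIC))
cv2.imwrite("pics/cropg.png",cv2.resize(im[215:345,222:447],None,fx=3.5,fy=3.5,interpolation=cv2.INTER_CUBIC))
E
```

```text
blue [([255.6, 244.2], [242, 231, 28, 28, 599]), ([254.2, 288.5], [241, 282, 27, 14, 237])]
   tagz16 [0.4884 0.0923 0.016 ] capz.15 [0.4661 0.0738 0.15  ]
   tagz16 [0.4065 0.0851 0.016 ] capz.15 [0.397  0.0677 0.15  ]
red []
red0 [([299.3, 298.5], [290, 294, 25, 11, 80])]
   tagz16 [0.3961 0.0013 0.016 ] capz.15 [ 0.3883 -0.0031  0.15  ]
yellow [([365.5, 270.4], [351, 257, 29, 28, 640]), ([349.6, 312.2], [336, 305, 28, 15, 258])]
   tagz16 [ 0.4586 -0.1152  0.016 ] capz.15 [ 0.441  -0.1014  0.15  ]
   tagz16 [ 0.3801 -0.0919  0.016 ] capz.15 [ 0.3748 -0.0817  0.15  ]
blue rack floor [([243.3, 167.4], [223, 150, 41, 36, 1424]), ([291.0, 168.4], [270, 151, 42, 36, 1471]), ([338.0, 169.3], [317, 151, 42, 37, 1462]), ([385.7, 170.4], [366, 152, 41, 37, 1429]), ([313.6, 197.7], [215, 193, 199, 9, 754])]
cab [0.813 0.319 0.   ]
cab [ 0.82  -0.152  0.   ]
rail [0.6716 0.1832 0.049 ]
rail [ 0.7008 -0.1859  0.049 ]
rail [ 0.6068 -0.1887  0.049 ]
rail [0.5763 0.1739 0.049 ]
```

View pics/cropb.png

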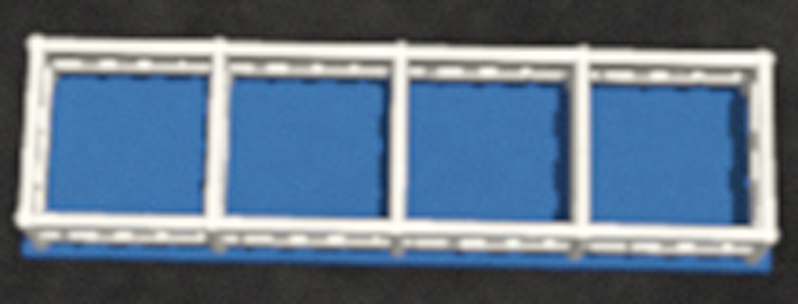

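View pics/cropg.png

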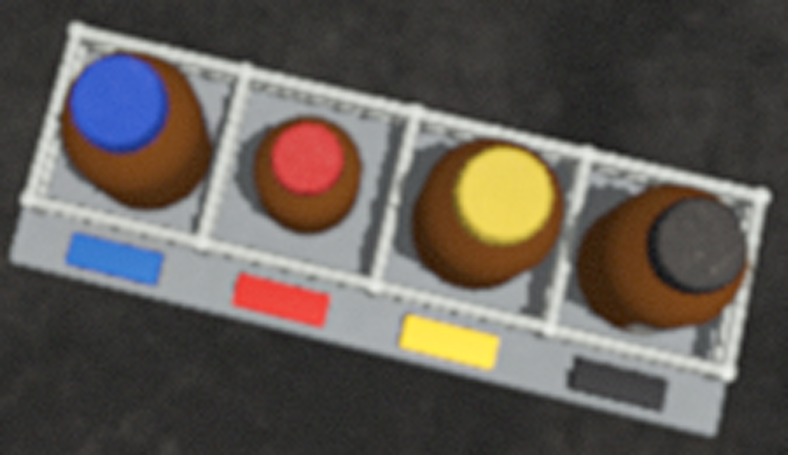

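The crops show the blue rack's rail corners at (219,141), (412,145), (413,192), (216,188) and the grey rack's at (244,224), (441,270), (431,322), (229,272). Cap tops are at (256,244), (310,260), (366,270) and (421,284).

Run:
```python
from h import *
c=read_camera("top")
def fit(src,dst):
    src=np.array(src);dst=np.array(dst); ms,md=src.mean(0),dst.mean(0); s=(src-ms)@[1,1j]; d=(dst-md)@[1,1j]
    q=(s.conj()@d)/(s.conj()@s); a=np.angle(q); R=np.array([[np.cos(a),-np.sin(a)],[np.sin(a),np.cos(a)]])
    o=md-R@ms; return o,np.degrees(a),abs(q),np.abs(src@R.T+o-dst).max()
B=[(219.2,141.05),(411.6,145),(412.6,192.1),(215.8,187.9)]
G=[(244,223.6),(440.6,270.4),(430.6,321.6),(229.1,272.1)]
cor=[(.045,.183),(.045,-.183),(-.045,-.183),(-.045,.183)]
for n,u in(("blue",B),("grey",G)): print(n,fit(cor,[ray(c,x,.048)[:2] for x in u]))
T=[(254.2,288.5),(302.3,300.7),(349.6,312.2),(398.3,324.4)]
print("tags",fit([(-.062,y) for y in(.135,.045,-.045,-.135)],[ray(c,x,.015)[:2] for x in T]))
for n,u,z in(("blue",(255.7,244.),.155),("red",(310,260.1),.112),("yellow",(366.3,270.1),.153),("black",(421.4,284.4),.154)): print(n,ray(c,u,z).round(4))
```

```text
blue (array([ 0.63966746, -0.00432376]), np.float64(4.16020602847711), np.float64(0.9913843800704158), np.float64(0.002119905533170763))
grey (array([ 0.44757296, -0.05850013]), np.float64(-8.36254302773509), np.float64(0.9927278495356584), np.float64(0.00271454956824059))
tags (array([ 0.44785015, -0.05724835]), np.float64(-8.483315562217228), np.float64(0.9962863131063566), np.float64(0.0009338368377058287))
blue [0.4656 0.073  0.155 ]
red [ 0.4545 -0.0132  0.112 ]
yellow [ 0.4412 -0.1023  0.153 ]
black [ 0.4269 -0.1883  0.154 ]
```

The rows are not in the units I measure in: shifts go in cm. I convert before sending: -0.25 m is -25, 0.21 m is 21.

```bash
python3 -m handwheel '[3, -3.5, 0, -7, 0.087, 6, -7, 0, -14, 0.087, 9, -10.5, 0, -21, 0.087, 11.5, -13.7, 0, -28, 0.087, 14, -16.7, 0, -35, 0.087, 16.5, -19.7, 0, -42, 0.087, 19, -22.5, 0, -49, 0.087, 21, -25, 0, -54, 0.087]' 30; python3 -c "
from cell import env;print(env.get_obs()['qpos'].round(1))"
```

```text
time_s: 0.87
tool_pos: [0.313, -0.3239, 0.2395]
tool_rot: [180.0, 0.0, 70.4]
force: [0.7, -1.1, 0.8]
grip_width: 0.0869
grasp_force: 0.0
[ 63.6  -5.5 -19.6 109.2  -1.9  76.   25. ]
```

```bash
python3 -m handwheel '[4, 0.3, 0, -3, 0.087, 8, 0.6, 0, -6, 0.087, 12, 0.9, 0, -9, 0.087, 16, 1.2, 0, -12, 0.087, 20, 1.5, 0, -15, 0.087, 24, 1.8, 0, -18, 0.087, 28, 2.1, 0, -20, 0.087, 31.5, 2.4, 0, -20, 0.087]';python3 -m handwheel '[0, 0, 0, 0, 0.087]'
python3 - <<'E'
from h import *
o=env.get_obs();print(o['qpos'].round(1),o['tool_pos'].round(4),o['tool_rot'].round(2))
c=read_camera("wrist");cv2.imwrite("pics/w1.png",c["color"]);print(c["world_from_camera"].round(3))
for p in ([.4545,-.0132,.113],[.4656,.073,.156],[.4412,-.1023,.154]): print(proj(c,p).round(1))
E
```

```text
time_s: 1.53
tool_pos: [0.4428, -0.0363, 0.2398]
tool_rot: [180.0, 0.0, 90.1]
force: [0.1, -1.1, -0.1]
grip_width: 0.0869
grasp_force: 0.0
time_s: 1.62
tool_pos: [0.4445, -0.0312, 0.2402]
tool_rot: [179.8, -0.1, 90.6]
force: [-1.1, 0.1, 0.6]
grip_width: 0.0867
grasp_force: 0.0
[ 46.9  -7.1 -42.2 109.2  -5.1  76.    6.7] [ 0.4445 -0.0312  0.2402] [ 1.7985e+02 -1.4000e-01  9.0610e+01]
[[ 1.     0.01   0.005  0.442]
 [ 0.011 -0.959 -0.283  0.046]
 [ 0.002  0.283 -0.959  0.385]
 [ 0.     0.     0.     1.   ]]
[[331.3 218.5]]
[[354.4  99.7]]
[[313.9 340.5]]
```

View pics/w1.png

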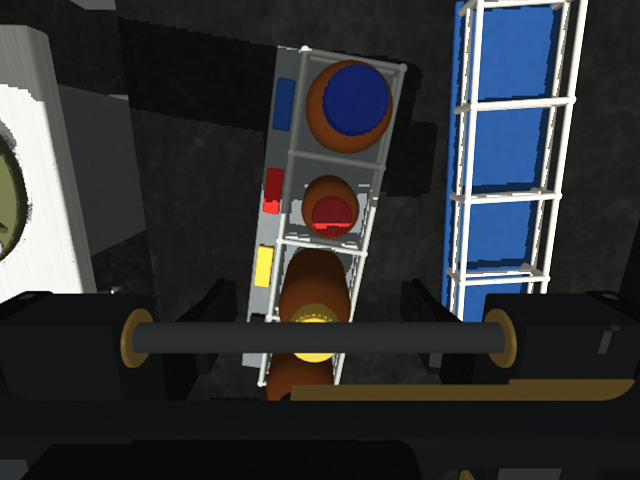

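The wrist view shows the red cap at (331,217) and the blue cap at (355,100), within about 1.5 px of the predictions. Going for red.

```bash
python3 -m handwheel '[1.8, 1, 0, 0, 0.087, 1.8, 1, 3, 0, 0.087, 1.8, 1, 6.5, 0, 0.087, 1.8, 1, 10, 0, 0.087, 1.8, 1, 12, 0, 0.087, 1.8, 1, 13.5, 0, 0.087, 1.8, 1, 13.5, 0, 0.087, 1.8, 1, 13.5, 0, 0.087]'
```

```text
time_s: 2.33
tool_pos: [0.4516, -0.022, 0.1041]
tool_rot: [-179.9, -0.0, 89.9]
force: [0.3, 0.1, -0.5]
grip_width: 0.087
grasp_force: 0.0
```

```bash
python3 -m handwheel '[0.9, 0.3, 0, 0, 0.087, 0.9, 0.3, 0, 0, 0.087, 0.9, 0.3, 0, 0, 0.06, 0.9, 0.3, 0, 0, 0.045, 0.9, 0.3, 0, 0, 0.03, 0.9, 0.3, 0, 0, 0.02, 0.9, 0.3, 0, 0, 0.02, 0.9, 0.3, 0, 0, 0.02]' 25
```

```text
time_s: 3.0
tool_pos: [0.4553, -0.0123, 0.1046]
tool_rot: [180.0, 0.0, 90.0]
force: [0.2, -0.1, 0.1]
grip_width: 0.055
grasp_force: 0.0
```

```bash
python3 -m handwheel '[0, 0, 0, 0, 0.02, 0, 0, 0, 0, 0.02, 0, 0, 0, 0, 0.02, 0, 0, 0, 0, 0.02, 0, 0, 0, 0, 0.02, 0, 0, 0, 0, 0.02, 0, 0, 0, 0, 0.02, 0, 0, 0, 0, 0.02]' 25
```

```text
time_s: 3.67
tool_pos: [0.4552, -0.0121, 0.1044]
tool_rot: [-180.0, 0.0, 90.0]
force: [0.7, -0.3, -1.9]
grip_width: 0.042
grasp_force: 22.2
```

Width 42 mm on a 34 mm cap means the tips are on the shoulder. I'll open, rise 9 mm and regrip.

To row units: -0.009 m is -0.9.

```bash
python3 -m handwheel '[0, 0, 0, 0, 0.06, 0, 0, 0, 0, 0.06, 0, 0, 0, 0, 0.06, 0, 0, -0.9, 0, 0.06, 0, 0, -0.9, 0, 0.06, 0, 0, -0.9, 0, 0.02, 0, 0, -0.9, 0, 0.02, 0, 0, -0.9, 0, 0.02]'; python3 -m handwheel '[0, 0, 0, 0, 0.02, 0, 0, 0, 0, 0.02, 0, 0, 0, 0, 0.02, 0, 0, 0, 0, 0.02, 0, 0, 0, 0, 0.02, 0, 0, 0, 0, 0.02]' 25
```

```text
time_s: 4.33
tool_pos: [0.4553, -0.0121, 0.1136]
tool_rot: [180.0, 0.0, 90.0]
force: [0.1, -0.6, 0.7]
grip_width: 0.0472
grasp_force: 0.0
time_s: 4.83
tool_pos: [0.4551, -0.0121, 0.1133]
tool_rot: [-180.0, -0.0, 90.0]
force: [0.5, 0.4, -2.2]
grip_width: 0.0333
grasp_force: 21.8
```

To row units: -0.1 m is -10, -0.11 m is -11.

```bash
python3 -m handwheel '[0, 0, -0.5, 0, 0.02, 0, 0, -2, 0, 0.02, 0, 0, -4.5, 0, 0.02, 0, 0, -7.5, 0, 0.02, 0, 0, -10, 0, 0.02, 0, 0, -11, 0, 0.02, -1, 2, -11, 0, 0.02, -1, 4.5, -11, 0, 0.02]' 30; python3 -m handwheel '[-0.5, 3, 0, 0, 0.02, -1.3, 6, 0, 0, 0.02, -2, 9, 0, 0, 0.02, -2.5, 12, 0, 0, 0.02, -2.7, 13.5, 0, 0, 0.02, -2.7, 14.3, 0, 0, 0.02, -2.7, 14.3, 0, 0, 0.02, -2.7, 14.3, 0, 0, 0.02]'
python3 - <<'E'
from h import *
o=env.get_obs();print(o['qpos'].round(1),o['tool_pos'].round(4))
c=read_camera("top");cv2.imwrite("pics/t2.png",c["color"][100:340,190:470])
E
```

```text
time_s: 5.5
tool_pos: [0.5003, -0.0245, 0.2243]
tool_rot: [179.9, 0.3, 89.8]
force: [0.5, -1.0, -1.5]
grip_width: 0.0334
grasp_force: 28.0
time_s: 6.17
tool_pos: [0.6425, -0.0483, 0.2227]
tool_rot: [-179.9, -0.0, 90.0]
force: [-0.3, -0.0, -1.0]
grip_width: 0.0335
grasp_force: 28.1
[ 35.4  24.  -44.3  84.   16.8  78.9  -9.6] [ 0.6425 -0.0483  0.2227]
```

View pics/t2.png

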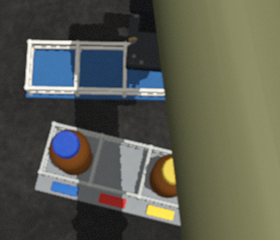

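Red is lifted out of the grey rack and hangs over the third blue place. Lowering.

```bash
python3 -m handwheel '[-0.1, 0, 3, 0, 0.02, -0.1, 0, 6, 0, 0.02, -0.1, 0, 8.5, 0, 0.02, -0.1, 0, 9.8, 0, 0.02, -0.1, 0, 10.3, 0, 0.02, -0.1, 0, 10.6, 0, 0.02, -0.1, 0, 10.75, 0, 0.02, -0.1, 0, 10.85, 0, 0.02]'; python3 -m handwheel '[0, 0, 0.05, 0, 0.02, 0, 0, 0.1, 0, 0.02, 0, 0, 0.1, 0, 0.02]'
```

```text
time_s: 6.88
tool_pos: [0.6443, -0.05, 0.1167]
tool_rot: [179.8, 0.0, 90.0]
force: [0.5, 0.4, -1.4]
grip_width: 0.0337
grasp_force: 28.1
time_s: 7.13
tool_pos: [0.6438, -0.0501, 0.1147]
tool_rot: [179.9, 0.0, 90.0]
force: [0.2, -0.4, -2.7]
grip_width: 0.0334
grasp_force: 28.1
```

To row units: 0.001 m is 0.1, 0.0005 m is 0.05.

```bash
python3 -m handwheel '[0, 0, 0.05, 0, 0.02, 0, 0, 0.1, 0, 0.02, 0, 0, 0.1, 0, 0.02, 0, 0, 0.1, 0, 0.02]'; python3 -m handwheel '[0, 0, 0.05, 0, 0.02, 0, 0, 0.1, 0, 0.02, 0, 0, 0.1, 0, 0.02, 0, 0, 0.1, 0, 0.02]'
```

```text
time_s: 7.47
tool_pos: [0.6436, -0.0501, 0.1134]
tool_rot: [180.0, 0.0, 90.0]
force: [0.2, 0.6, 0.1]
grip_width: 0.0335
grasp_force: 28.2
time_s: 7.8
tool_pos: [0.6438, -0.0501, 0.1133]
tool_rot: [179.9, 0.0, 90.0]
force: [-1.6, -0.6, 5.3]
grip_width: 0.0335
grasp_force: 28.5
```

Floor contact shows as +5 N. Release, rise and go to blue.

To row units: -0.115 m is -11.5, -0.085 m is -8.5.

```bash
python3 -m handwheel '[0, 0, 0, 0, 0.06, 0, 0, 0, 0, 0.08, 0, 0, 0, 0, 0.087, 0, 0, 0, 0, 0.087, 0, 0, -2, 0, 0.087, 0, 0, -5, 0, 0.087, 0, 0, -8.5, 0, 0.087, 0, 0, -11.5, 0, 0.087]';python3 -m handwheel '[2, -3, 0, 0, 0.087, 4.5, -6, 0, 0, 0.087, 6.5, -9, 0, 0, 0.087, 8.5, -12, 0, 0, 0.087, 10.5, -15, 0, 0, 0.087, 12.4, -17.75, 0, 0, 0.087, 12.4, -17.75, 0, 0, 0.087, 12.4, -17.75, 0, 0, 0.087]'
python3 - <<'E'
from h import *
o=env.get_obs();print(o['qpos'].round(1),o['tool_pos'].round(4),o['tool_rot'])
c=read_camera("scene");cv2.imwrite("pics/s2.png",c["color"])
for p in ([.6435,-.0495,.113],): print(proj(c,p).round(1))
E
```

```text
time_s: 8.47
tool_pos: [0.6432, -0.05, 0.2284]
tool_rot: [-180.0, -0.0, 90.0]
force: [0.7, -0.3, -0.5]
grip_width: 0.0788
grasp_force: 0.0
time_s: 9.13
tool_pos: [0.465, 0.0748, 0.2273]
tool_rot: [179.9, 0.2, 90.1]
force: [0.8, -0.1, 0.2]
grip_width: 0.0871
grasp_force: 0.0
[ 40.7  -2.2 -51.4 107.   -1.6  74.3 -10. ] [0.465  0.0748 0.2273] [179.91445595   0.18922327  90.11382935]
[[260.  160.1]]
```

View pics/s2.png

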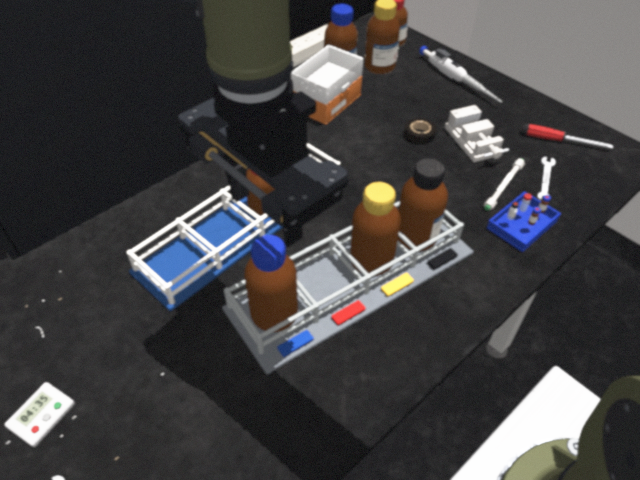

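The arm is over the blue bottle, and red shows standing in the third blue place at (258,190). Grip blue at TCP z ≈ 0.150.

To row units: 0.078 m is 7.8, 0.07 m is 7.

```bash
python3 -m handwheel '[0, 0.1, 3, 0, 0.087, 0, 0.1, 5.5, 0, 0.087, 0, 0.1, 7, 0, 0.087, 0, 0.1, 7.8, 0, 0.087, 0, 0.1, 7.8, 0, 0.087, 0, 0.1, 7.8, 0, 0.03, 0, 0.1, 7.8, 0, 0.03, 0, 0.1, 7.8, 0, 0.03]' 35; python3 -m handwheel '[0, 0, 0, 0, 0.03, 0, 0, 0, 0, 0.03, 0, 0, 0, 0, 0.03, 0, 0, 0, 0, 0.03, 0, 0, 0, 0, 0.03, 0, 0, 0, 0, 0.03, 0, 0, 0, 0, 0.03, 0, 0, 0, 0, 0.03]'; python3 -m handwheel '[0, 0, 0, 0, 0.03, 0, 0, 0, 0, 0.03]'
```

```text
time_s: 9.85
tool_pos: [0.468, 0.074, 0.1502]
tool_rot: [179.9, -0.0, 90.0]
force: [0.6, 0.1, 1.3]
grip_width: 0.0739
grasp_force: 0.0
time_s: 10.52
tool_pos: [0.4669, 0.0738, 0.1489]
tool_rot: [-180.0, 0.0, 90.0]
force: [-0.1, -0.4, -1.1]
grip_width: 0.0426
grasp_force: 32.1
time_s: 10.68
tool_pos: [0.4669, 0.0738, 0.1489]
tool_rot: [-180.0, 0.0, 90.0]
force: [0.0, -0.2, -1.1]
grip_width: 0.0425
grasp_force: 32.0
```

To row units: -0.16 m is -16, -0.155 m is -15.5.

```bash
python3 -m handwheel '[0, 0, -0.5, 0, 0.03, 0, 0, -2, 0, 0.03, 0, 0, -4.5, 0, 0.03, 0, 0, -7.5, 0, 0.03, 0, 0, -10.5, 0, 0.03, 0, 0, -13.5, 0, 0.03, 0, 0, -15.5, 0, 0.03, 0, 0, -16, 0, 0.03]' 40; python3 -m handwheel '[-1.2, 1, 0, 0, 0.03, -3.5, 3, 0, 0, 0.03, -6, 5.2, 0, 0, 0.03, -8.5, 7.5, 0, 0, 0.03, -11, 9.5, 0, 0, 0.03, -13.7, 11.8, 0, 0, 0.03, -16.3, 14, 0, 0, 0.03, -18, 15.5, 0, 0, 0.03]';python3 -m handwheel '[-2, 1.8, 0, 0, 0.03, -3.3, 2.8, 0, 0, 0.03, -3.3, 2.8, 0, 0, 0.03, -3.3, 2.8, 0, 0, 0.03, -3.3, 2.8, 0, 0, 0.03]'
```

```text
time_s: 11.35
tool_pos: [0.4683, 0.0745, 0.3126]
tool_rot: [179.7, 0.0, 90.0]
force: [1.2, -0.1, -3.4]
grip_width: 0.0422
grasp_force: 36.5
time_s: 12.02
tool_pos: [0.6226, -0.1102, 0.306]
tool_rot: [-179.8, 0.0, 89.8]
force: [-0.4, -1.7, -3.4]
grip_width: 0.0424
grasp_force: 36.4
time_s: 12.43
tool_pos: [0.6491, -0.1378, 0.3076]
tool_rot: [-179.9, -0.1, 90.1]
force: [-0.3, 0.8, -3.1]
grip_width: 0.042
grasp_force: 36.5
```

To row units: -0.001 m is -0.1, 0.1575 m is 15.75.

```bash
python3 -m handwheel '[-0.1, 0, 3, 0, 0.03, -0.1, 0, 6.5, 0, 0.03, -0.1, 0, 10, 0, 0.03, -0.1, 0, 13, 0, 0.03, -0.1, 0, 14.7, 0, 0.03, -0.1, 0, 15.3, 0, 0.03, -0.1, 0, 15.6, 0, 0.03, -0.1, 0, 15.75, 0, 0.03]'; python3 -m handwheel '[0, 0, 0.05, 0, 0.03, 0, 0, 0.1, 0, 0.03, 0, 0, 0.1, 0, 0.03, 0, 0, 0.1, 0, 0.03]';python3 -m handwheel '[0, 0, 0.05, 0, 0.03, 0, 0, 0.1, 0, 0.03, 0, 0, 0.1, 0, 0.03, 0, 0, 0.1, 0, 0.03]'
```

```text
time_s: 13.1
tool_pos: [0.6502, -0.1393, 0.1525]
tool_rot: [179.9, 0.0, 90.0]
force: [-0.7, -0.1, -3.6]
grip_width: 0.0422
grasp_force: 36.7
time_s: 13.43
tool_pos: [0.6503, -0.1402, 0.1516]
tool_rot: [179.9, 0.0, 90.0]
force: [0.3, -0.5, -3.3]
grip_width: 0.0423
grasp_force: 36.6
time_s: 13.77
tool_pos: [0.6498, -0.1402, 0.1495]
tool_rot: [-180.0, 0.0, 90.0]
force: [-0.6, 0.0, -3.7]
grip_width: 0.0425
grasp_force: 36.7
```

To row units: 0.001 m is 0.1, 0.0005 m is 0.05.

```bash
python3 -m handwheel '[0, 0, 0.05, 0, 0.03, 0, 0, 0.1, 0, 0.03, 0, 0, 0.1, 0, 0.03, 0, 0, 0.1, 0, 0.03]'; python3 -m handwheel '[0, 0, 0.05, 0, 0.03, 0, 0, 0.05, 0, 0.03, 0, 0, 0.05, 0, 0.03]'
```

```text
time_s: 14.1
tool_pos: [0.65, -0.1406, 0.1493]
tool_rot: [180.0, 0.1, 90.0]
force: [-1.4, -0.5, 2.0]
grip_width: 0.0422
grasp_force: 37.3
time_s: 14.35
tool_pos: [0.6501, -0.1408, 0.1492]
tool_rot: [179.9, 0.1, 89.9]
force: [-1.7, -2.0, 5.9]
grip_width: 0.0424
grasp_force: 37.9
```

To row units: -0.08 m is -8, -0.07 m is -7.

```bash
python3 -m handwheel '[0, 0, 0, 0, 0.06, 0, 0, 0, 0, 0.08, 0, 0, 0, 0, 0.087, 0, 0, 0, 0, 0.087, 0, 0, -2, 0, 0.087, 0, 0, -4.5, 0, 0.087, 0, 0, -7, 0, 0.087, 0, 0, -8, 0, 0.087]';python3 -m handwheel '[0.8, -3.5, 0, 0, 0.087, 1.5, -7, 0, 0, 0.087, 2.2, -10.5, 0, 0, 0.087, 2.8, -14, 0, 0, 0.087, 3.4, -17.5, 0, 0, 0.087, 3.85, -20.5, 0, 0, 0.087, 3.85, -20.85, 0, 0, 0.087, 3.85, -20.85, 0, 0, 0.087]'; python3 -m handwheel '[0, 0, 0, 0, 0.087]'
python3 - <<'E'
from h import *
o=env.get_obs();print(o['qpos'].round(1),o['tool_pos'].round(4),o['tool_rot'])
E
```

```text
time_s: 15.02
tool_pos: [0.6514, -0.1396, 0.2315]
tool_rot: [179.7, 0.0, 90.0]
force: [0.6, 1.0, 1.5]
grip_width: 0.0842
grasp_force: 0.0
time_s: 15.68
tool_pos: [0.44, -0.1019, 0.2279]
tool_rot: [-180.0, 0.2, 89.9]
force: [0.8, 0.8, -0.1]
grip_width: 0.0869
grasp_force: 0.0
time_s: 15.77
tool_pos: [0.4419, -0.1018, 0.2281]
tool_rot: [179.9, 0.1, 90.0]
force: [-0.0, -0.2, 1.3]
grip_width: 0.0871
grasp_force: 0.0
[ 57.9  -5.3 -45.1 109.2  -3.9  74.5  13.9] [ 0.4419 -0.1018  0.2281] [1.79929917e+02 6.05974257e-02 8.99539420e+01]
```

Over yellow, whose cap is 2 mm lower. Lower to TCP z ≈ 0.148.

```bash
python3 -m handwheel '[0, 0, 3, 0, 0.087, 0, 0, 5.5, 0, 0.087, 0, 0, 7, 0, 0.087, 0, 0, 8, 0, 0.087, 0, 0, 8, 0, 0.087, 0, 0, 8, 0, 0.03, 0, 0, 8, 0, 0.03, 0, 0, 8, 0, 0.03]' 35; python3 -m handwheel '[0, 0, 0, 0, 0.03, 0, 0, 0, 0, 0.03, 0, 0, 0, 0, 0.03, 0, 0, 0, 0, 0.03, 0, 0, 0, 0, 0.03, 0, 0, 0, 0, 0.03, 0, 0, 0, 0, 0.03, 0, 0, 0, 0, 0.03]'; python3 -m handwheel '[0, 0, 0, 0, 0.03, 0, 0, 0, 0, 0.03]'
```

```text
time_s: 16.43
tool_pos: [0.4425, -0.1017, 0.1491]
tool_rot: [179.9, 0.0, 90.0]
force: [-0.1, -0.6, -0.4]
grip_width: 0.074
grasp_force: 0.0
time_s: 17.1
tool_pos: [0.4416, -0.1016, 0.1482]
tool_rot: [180.0, 0.0, 90.0]
force: [1.6, 0.4, -0.2]
grip_width: 0.0423
grasp_force: 32.2
time_s: 17.27
tool_pos: [0.4416, -0.1016, 0.1482]
tool_rot: [180.0, 0.0, 90.0]
force: [1.7, -0.0, 1.1]
grip_width: 0.0418
grasp_force: 32.2
```

```bash
python3 -m handwheel '[0, 0, -0.5, 0, 0.03, 0, 0, -2, 0, 0.03, 0, 0, -4.5, 0, 0.03, 0, 0, -7.5, 0, 0.03, 0, 0, -10.5, 0, 0.03, 0, 0, -13.5, 0, 0.03, 0, 0, -15.5, 0, 0.03, 0, 0, -16, 0, 0.03]' 40; python3 -m handwheel '[0.8, 1, 0, 0, 0.03, 2.2, 3, 0, 0, 0.03, 3.8, 5.2, 0, 0, 0.03, 5.5, 7.5, 0, 0, 0.03, 7.2, 10, 0, 0, 0.03, 9, 12.5, 0, 0, 0.03, 10.8, 15, 0, 0, 0.03, 12.5, 17.2, 0, 0, 0.03]';python3 -m handwheel '[1, 1.3, 0, 0, 0.03, 1.7, 2.3, 0, 0, 0.03, 1.7, 2.3, 0, 0, 0.03, 1.7, 2.3, 0, 0, 0.03, 1.7, 2.3, 0, 0, 0.03]'
```

```text
time_s: 17.93
tool_pos: [0.4423, -0.1016, 0.3112]
tool_rot: [179.8, 0.1, 90.0]
force: [0.3, -0.1, -4.4]
grip_width: 0.0419
grasp_force: 37.1
time_s: 18.6
tool_pos: [0.6138, 0.024, 0.3053]
tool_rot: [-179.8, -0.0, 90.0]
force: [-0.2, -0.6, -3.2]
grip_width: 0.0418
grasp_force: 37.5
time_s: 19.02
tool_pos: [0.6355, 0.0397, 0.3067]
tool_rot: [-179.8, 0.1, 90.0]
force: [-0.5, -0.5, -3.1]
grip_width: 0.0417
grasp_force: 37.8
```

To row units: 0.1575 m is 15.75, 0.156 m is 15.6.

```bash
python3 -m handwheel '[0.1, 0, 3, 0, 0.03, 0.1, 0, 6.5, 0, 0.03, 0.1, 0, 10, 0, 0.03, 0.1, 0, 13, 0, 0.03, 0.1, 0, 14.7, 0, 0.03, 0.1, 0, 15.3, 0, 0.03, 0.1, 0, 15.6, 0, 0.03, 0.1, 0, 15.75, 0, 0.03]'; python3 -m handwheel '[0, 0, 0.05, 0, 0.03, 0, 0, 0.1, 0, 0.03, 0, 0, 0.15, 0, 0.03, 0, 0, 0.2, 0, 0.03]';python3 -m handwheel '[0, 0, 0.05, 0, 0.03, 0, 0, 0.1, 0, 0.03, 0, 0, 0.1, 0, 0.03, 0, 0, 0.1, 0, 0.03]'
```

```text
time_s: 19.68
tool_pos: [0.6367, 0.0407, 0.1513]
tool_rot: [179.9, 0.0, 89.9]
force: [-0.2, 0.9, -3.3]
grip_width: 0.0416
grasp_force: 37.8
time_s: 20.02
tool_pos: [0.6369, 0.0415, 0.1495]
tool_rot: [179.9, 0.0, 90.0]
force: [0.3, 0.2, -3.3]
grip_width: 0.0418
grasp_force: 37.8
time_s: 20.35
tool_pos: [0.6368, 0.0415, 0.1483]
tool_rot: [179.9, 0.0, 90.0]
force: [0.3, -0.9, 1.2]
grip_width: 0.0418
grasp_force: 38.0
```

```bash
python3 -m handwheel '[0, 0, 0, 0, 0.03, 0, 0, 0, 0, 0.03]'
```

```text
time_s: 20.52
tool_pos: [0.6368, 0.0415, 0.1483]
tool_rot: [179.9, 0.0, 90.0]
force: [-0.4, -1.1, 3.2]
grip_width: 0.0418
grasp_force: 38.1
```

To row units: -0.08 m is -8, -0.07 m is -7.

```bash
python3 -m handwheel '[0, 0, 0, 0, 0.06, 0, 0, 0, 0, 0.08, 0, 0, 0, 0, 0.087, 0, 0, 0, 0, 0.087, 0, 0, -2, 0, 0.087, 0, 0, -4.5, 0, 0.087, 0, 0, -7, 0, 0.087, 0, 0, -8, 0, 0.087]';python3 -m handwheel '[-2.8, -2.5, 0, 0, 0.087, -5.6, -5, 0, 0, 0.087, -8.4, -7.5, 0, 0, 0.087, -11.2, -10, 0, 0, 0.087, -14, -12.5, 0, 0, 0.087, -16.8, -15, 0, 0, 0.087, -19.5, -17.5, 0, 0, 0.087, -21.5, -19.5, 0, 0, 0.087]'; python3 -m handwheel '[-1.6, -1.4, 0, 0, 0.087, -1.6, -1.4, 0, 0, 0.087, -1.6, -1.4, 0, 0, 0.087]'
python3 - <<'E'
from h import *
o=env.get_obs();print(o['qpos'].round(1),o['tool_pos'].round(4),o['tool_rot'])
c=read_camera("wrist");cv2.imwrite("pics/w3.png",c["color"])
print(proj(c,[[.4275,-.19,.154],[.63,.1303,.0],[.6364,.0406,.154]]).round(1))
E
```

```text
time_s: 21.18
tool_pos: [0.6376, 0.042, 0.2308]
tool_rot: [179.8, -0.0, 90.0]
force: [-0.0, -0.0, -0.2]
grip_width: 0.0842
grasp_force: 0.0
time_s: 21.85
tool_pos: [0.4387, -0.1761, 0.2269]
tool_rot: [-179.9, 0.1, 89.8]
force: [-0.2, -1.6, -1.1]
grip_width: 0.0867
grasp_force: 0.0
time_s: 22.1
tool_pos: [0.4264, -0.1905, 0.2271]
tool_rot: [-180.0, 0.0, 89.8]
force: [0.1, 1.0, -0.2]
grip_width: 0.0873
grasp_force: 0.0
[ 70.6  -2.8 -47.7 107.5  -2.1  74.4  23.3] [ 0.4264 -0.1905  0.2271] [-1.79973727e+02  2.50205972e-02  8.97871912e+01]
[[ 321.2  259.7]
 [ 556.3 -155.1]
 [ 746.6 -185.7]]
```

View pics/w3.png

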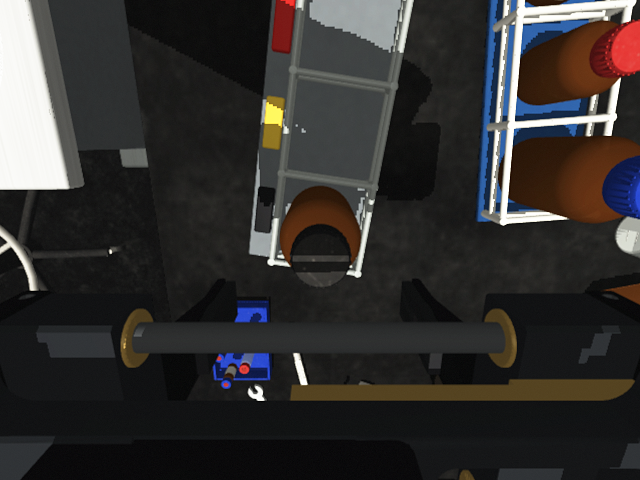

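The black cap is centred near (320,256), against a prediction of (321,260). Red and blue stand upright in their blue-rack places. Gripping black.

To row units: 0.079 m is 7.9, 0.07 m is 7.

```bash
python3 -m handwheel '[0, 0, 3, 0, 0.087, 0, 0, 5.5, 0, 0.087, 0, 0, 7, 0, 0.087, 0, 0, 7.9, 0, 0.087, 0, 0, 7.9, 0, 0.087, 0, 0, 7.9, 0, 0.03, 0, 0, 7.9, 0, 0.03, 0, 0, 7.9, 0, 0.03]' 35; python3 -m handwheel '[0, 0, 0, 0, 0.03, 0, 0, 0, 0, 0.03, 0, 0, 0, 0, 0.03, 0, 0, 0, 0, 0.03, 0, 0, 0, 0, 0.03, 0, 0, 0, 0, 0.03, 0, 0, 0, 0, 0.03, 0, 0, 0, 0, 0.03]'; python3 -m handwheel '[0, 0, 0, 0, 0.03, 0, 0, 0, 0, 0.03]'
```

```text
time_s: 22.82
tool_pos: [0.4283, -0.1897, 0.1497]
tool_rot: [179.9, 0.1, 90.0]
force: [0.3, 0.1, 0.7]
grip_width: 0.0742
grasp_force: 0.0
time_s: 23.48
tool_pos: [0.4274, -0.1896, 0.1486]
tool_rot: [180.0, 0.0, 90.0]
force: [0.8, 0.1, 0.7]
grip_width: 0.0422
grasp_force: 31.7
time_s: 23.65
tool_pos: [0.4274, -0.1896, 0.1486]
tool_rot: [180.0, 0.0, 90.0]
force: [1.3, -1.0, 0.6]
grip_width: 0.0419
grasp_force: 31.7
```

```bash
python3 -m handwheel '[0, 0, -0.5, 0, 0.03, 0, 0, -2, 0, 0.03, 0, 0, -4.5, 0, 0.03, 0, 0, -8, 0, 0.03, 0, 0, -11.5, 0, 0.03, 0, 0, -15, 0, 0.03, 0, 0, -17, 0, 0.03, 0, 0, -18, 0, 0.03]' 40; python3 -m handwheel '[1, 0.6, 0, 0, 0.03, 3, 1.9, 0, 0, 0.03, 5.5, 3.5, 0, 0, 0.03, 8.2, 5.2, 0, 0, 0.03, 10.9, 6.9, 0, 0, 0.03, 13.6, 8.6, 0, 0, 0.03, 16.3, 10.3, 0, 0, 0.03, 19, 12, 0, 0, 0.03]';python3 -m handwheel '[2.7, 1.7, 0, 0, 0.03, 5.4, 3.4, 0, 0, 0.03, 8.1, 5.1, 0, 0, 0.03, 10.5, 6.7, 0, 0, 0.03, 12.2, 7.7, 0, 0, 0.03, 13, 8.25, 0, 0, 0.03, 13, 8.25, 0, 0, 0.03, 13, 8.25, 0, 0, 0.03]'; python3 -m handwheel '[0, 0, 0, 0, 0.03, 0, 0, 0, 0, 0.03]'
```

```text
time_s: 24.32
tool_pos: [0.428, -0.1896, 0.3314]
tool_rot: [179.9, 0.1, 90.0]
force: [0.4, -0.1, -4.0]
grip_width: 0.0417
grasp_force: 36.6
time_s: 24.98
tool_pos: [0.547, 0.0014, 0.3271]
tool_rot: [-179.8, 0.0, 89.9]
force: [-0.0, 0.7, -3.7]
grip_width: 0.0423
grasp_force: 36.7
time_s: 25.65
tool_pos: [0.6292, 0.1306, 0.3267]
tool_rot: [-179.8, 0.0, 90.1]
force: [0.0, 0.5, -4.1]
grip_width: 0.042
grasp_force: 36.8
time_s: 25.82
tool_pos: [0.6297, 0.1287, 0.3281]
tool_rot: [-180.0, 0.1, 89.9]
force: [0.6, 1.4, -2.9]
grip_width: 0.0423
grasp_force: 36.8
```

To row units: 0.1775 m is 17.75, 0.175 m is 17.5.

```bash
python3 -m handwheel '[0.1, 0, 3, 0, 0.03, 0.1, 0, 6.5, 0, 0.03, 0.1, 0, 10, 0, 0.03, 0.1, 0, 13.5, 0, 0.03, 0.1, 0, 16, 0, 0.03, 0.1, 0, 17.1, 0, 0.03, 0.1, 0, 17.5, 0, 0.03, 0.1, 0, 17.75, 0, 0.03]'; python3 -m handwheel '[0, 0, 0.05, 0, 0.03, 0, 0, 0.1, 0, 0.03, 0, 0, 0.15, 0, 0.03, 0, 0, 0.2, 0, 0.03]';python3 -m handwheel '[0, 0, 0.03, 0, 0.03, 0, 0, 0.06, 0, 0.03, 0, 0, 0.1, 0, 0.03, 0, 0, 0.1, 0, 0.03]'
```

```text
time_s: 26.48
tool_pos: [0.6304, 0.1307, 0.1516]
tool_rot: [180.0, 0.0, 89.9]
force: [0.3, -0.7, -3.1]
grip_width: 0.042
grasp_force: 36.8
time_s: 26.82
tool_pos: [0.6306, 0.1317, 0.1503]
tool_rot: [179.9, -0.0, 90.0]
force: [-0.2, -0.6, -3.7]
grip_width: 0.0421
grasp_force: 36.8
time_s: 27.15
tool_pos: [0.6302, 0.1316, 0.1487]
tool_rot: [180.0, -0.0, 90.0]
force: [-1.5, -0.5, 0.9]
grip_width: 0.0422
grasp_force: 37.0
```

Contact again. Release, rise and move aside, back over the grey rack.

To row units: -0.09 m is -9, -0.055 m is -5.5.

```bash
python3 -m handwheel '[0, 0, 0, 0, 0.03, 0, 0, 0, 0, 0.06, 0, 0, 0, 0, 0.08, 0, 0, 0, 0, 0.087, 0, 0, 0, 0, 0.087, 0, 0, -2, 0, 0.087, 0, 0, -5.5, 0, 0.087, 0, 0, -9, 0, 0.087]';python3 -m handwheel '[0, -2, -2, 0, 0.087, 0, -5, -4, 0, 0.087, 2, -8.5, -4, 0, 0.087, 5, -11, -4, 0, 0.087, 8, -13, -4, 0, 0.087, 11, -14, -4, 0, 0.087, 13, -14, -4, 0, 0.087, 13, -14, -4, 0, 0.087]';python3 -m handwheel '[3, -2, 0, 0, 0.087, 6, -2, 0, 0, 0.087, 6, -2, 0, 0, 0.087]'
python3 - <<'E'
from h import *
for n in("scene","top"):
    c=read_camera(n);im=c["color"].copy()
    for p in proj(c,[[.6435,-.0495,.113],[.6495,-.139,.156],[.6364,.0406,.154],[.63,.1303,.155]]): cv2.circle(im,tuple(int(round(v)) for v in p),3,(255,0,255),-1)
    cv2.imwrite(f"pics/{n}9.png",im)
E
```

```text
time_s: 27.82
tool_pos: [0.6291, 0.131, 0.2378]
tool_rot: [-179.8, 0.0, 90.0]
force: [1.3, 0.6, -0.3]
grip_width: 0.0807
grasp_force: 0.0
time_s: 28.48
tool_pos: [0.4875, 0.2669, 0.2788]
tool_rot: [179.9, -0.1, 90.4]
force: [0.3, 0.2, -0.4]
grip_width: 0.0876
grasp_force: 0.0
time_s: 28.73
tool_pos: [0.4666, 0.3279, 0.2783]
tool_rot: [-180.0, -0.2, 90.5]
force: [-0.6, 0.7, 0.4]
grip_width: 0.087
grasp_force: 0.0
```

View pics/scene9.png

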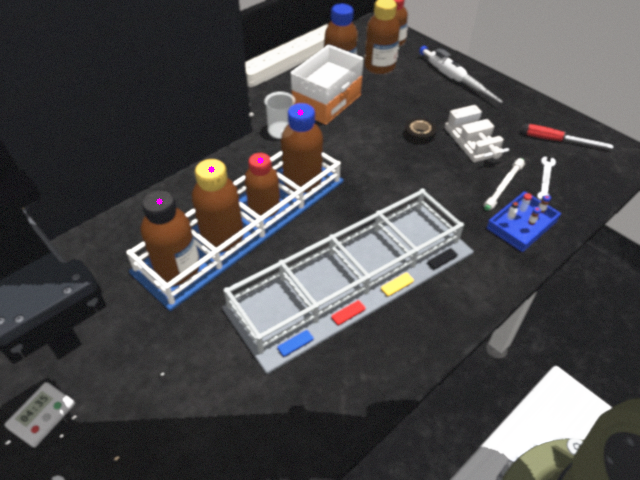

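View pics/top9.png

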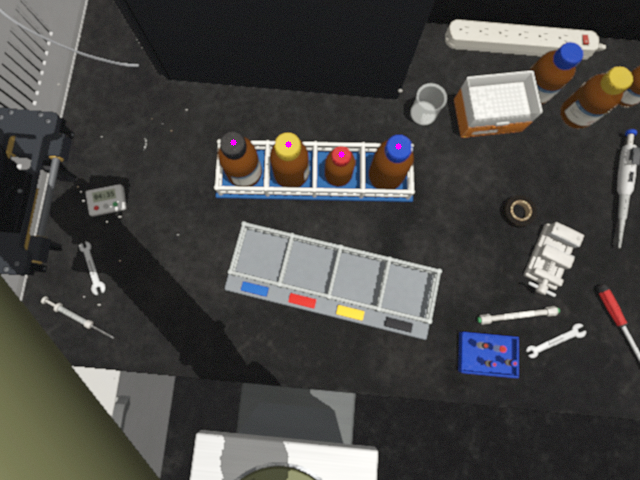

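All four bottles stand upright in the blue rack in mirrored order. Their caps sit on the predicted points at (234,142), (289,145), (341,155) and (398,147) in the top view, and the arm is clear.

```bash
python3 -m handwheel '[0, 0, 0, 0, 0.087, 0, 0, 0, 0, 0.087]'; python3 -c "
from cell import env;print(env.sign_off())"
```

```text
time_s: 29.0
tool_pos: [0.4711, 0.3197, 0.2778]
tool_rot: [-180.0, 0.1, 89.8]
force: [0.3, 0.0, 0.0]
grip_width: 0.0873
grasp_force: 0.0
the job is handed in; nothing more can be done
None
```

All four bottles stand upright and released in the blue rack in mirrored order (from the left: black, yellow, red, blue), and the job was handed in at about 29 s; `sign_off` returned no verdict.

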